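# Swing a plug-in card home in its test jig

## Task

Load the long brown plug-in card into the test jig: slide it along the bed until the slot in its end sits right home on the locating post, then swing its free end in about the post, pushing near that end, until the spring catch has snapped into the notch in the card's end and holds it against the sprung contacts. Push gently, by feel, never with more than 25 N on the card. Leave it flat and caught there, and leave the other things on the bench alone.

Things in the scene. Friction and masses are not known exactly. Their poses are not given: they have to be found in the camera images.
- jig: flat dark metal bed 290 x 375 mm, 12 mm thick, fixed on the bench, with an upright steel locating post (12 mm diameter, top 36 mm above the bench). Origin: post axis at bench level. x axis: across the bed to the docking head; y axis: along the bed, from the post to the catch end; z up. The bed reaches from x = -165 to 125 mm and from y = -70 to 305 mm, its top at z = 12 mm
- jig_stop (a point): mean place of the steel stop button of the docking head (24 mm high aluminium block, on average at jig x = 62 to 90, y = 106 to 262 mm; an arm with the catch runs back to x = -8 mm at y = 236 to 262 mm): jig x = 45, y = 206, z = 20 mm. The head is clamped in curved slots round the post: it is turned about the post by up to 0.075 rad (15 mm here) either way, so the card's home must be felt
- strip (a joint): how far the black sprung contact strip on the head (in front of the block, y = 150 to 196 mm) is pushed back, m: 0 when free, about 0.006 with the card held by the catch, 0.008 with the card hard on the stop button. Its spring takes 2 N to start and 5 N at the stop and pushes back a card that is not caught. Past the stop button nothing gives: the push rises steeply
- catch (a joint): how far the ramped nose of the spring catch is pushed back, m: 0 when sprung out (free, or snapped into the card's notch), about 0.006 while the card's ear rides over it. With strip and friction it makes the push at point card_edge climb to 6 to 15 N (more if the card is also pressed down); then it snaps, the push eases, and the stop button is met within 3 mm
- card: loose brown card, aluminium frame, 0.2 to 0.45 kg, flat on the bed, free end swung out by 0.36 to 0.50 rad, slot 25 to 50 mm off the post. Origin: underside, the point of the slot that seats on the post's axis. y axis: to the free end; x: to the contact edge. It spans x -45 to 45, y -26 to 225 mm. Slot open to -y: 14.5 mm wide, flared to 36 mm at the mouth. It bears at most 25 N from the fingers
- card_edge (a point): point on the outer face of the card's near long edge (card x = -45, y = 195, z = 9 mm): an aluminium bar 7 mm thick and 18 mm high, from y = 24 to 225 mm. Pushing here along the card's x axis swings the card about the post
- card_end (a point): point on the end face of the card's free end (card x = -8, y = 225, z = 7 mm): an aluminium bar 14 mm high, plain from x = -45 to 8 mm; then comes the catch notch (x = 8 to 29 mm, 7.5 mm deep) and an ear with a rounded corner. Pushing here along the card's -y axis slides the slot onto the post. Parts on the board stand up to 21 mm high
- capacitor: grey cylinder 35 mm in diameter, 72 mm high, standing on the bed beyond the card; leave alone. Origin: centre of its underside
- transformer: small dark transformer 60 x 54 mm, 40 mm high, on the front corner of the bed; leave alone. Origin: centre of its underside
- sparecard: green circuit card 70 x 110 mm, 13 mm high, lying on the bench; leave alone. Origin: centre of its underside
- panel: aluminium strip 220 x 34 mm with studs, lying on the bench; leave alone. Origin: centre of its underside
- screwdriver: screwdriver 190 mm long with a black handle, lying on the bench; leave alone. Origin: at its middle, underside
- jar: closed glass jar 52 mm in diameter, 65 mm high, on the bench; leave alone. Origin: centre of its underside
- tray: grey divided parts tray 160 x 120 x 40 mm on the bench; leave alone. Origin: centre of its underside

How it is judged:
On the way, in this order (a step that is already met when the one before it is completed fails the run):
1. the slot of the card is home on the post (horizontal distance between card and jig below 0.004 m), for 0.2 s.
2. the card, still on the post, is swung in and caught (horizontal distance between card and jig below 0.004 m and value of joint strip above 0.004 m and value of joint catch below 0.002 m), for 0.2 s.
At the end, for the whole second after the job is handed in: the card lies flat (within 0.03 rad) and at rest, its slot on the post (seat within 4 mm of the post's axis), the contact strip is held pushed back by more than 4 mm and the catch nose is sprung out (pushed back less than 2 mm) in the card's notch (all of step 2 and angle between card's own z axis and vertical below 0.03 rad and linear speed of card below 0.01 m/s); the robot touches nothing.
It fails at once if the fingers or arm press on the card with more than 25 N (contact force between any of the fingers, the arm and card above 25 N).
It fails at once if a bystander is moved by more than 15 mm (distance of any of capacitor, transformer, sparecard, panel, screwdriver, jar, tray from where it was at the start of the episode above 0.015 m).
It also fails if it takes over 54 s, if anything falls off the work surface, if the arm or the gripper's body presses on something with over 40 N, if the wrist force passes 120 N, or if a joint passes its speed limit or range.

## Robot

A 6-joint arm with a two-finger parallel gripper is mounted at the origin on the work surface. World frame = base frame: x ahead of the robot, y to its left, z up, the work surface at z = 0. Lengths are in m, angles in rad, forces in N, time in s.
With the tool pointing down it reaches from about 0.375 to 0.975 m from the base axis. Payload 3.8 kg.
Tool frame: the origin (TCP) lies at the very end of the fingers, on their centre line; the grasp point (between the pads) lies bot.hold_point_z behind it (bot.hold_point_z is the distance from the TCP to the grasp point, in m); z points along the fingers, y is the direction in which the jaws open and shut (so a half turn about z gives the same grasp; the last joint's range is limited). The gripper opens to 88 mm and grips with 3 to 60 N. Pads are 18 mm wide; open, the fingers measure 123 mm over their backs; the gripper's body (75 mm by 187 mm) begins 45 mm behind the grasp point.
Start: joints at [1.216, 0.264, 1.604, -0, 1.274, -0.037], TCP at [0.211, 0.641, 0.239] pointing down, gripper open.
Joint ranges: [-2.63, 2.63], [-0.94, 2.18], [0.31, 2.57], [-1.31, 4.45], [0, 2.66], [-2.55, 2.55]. Speed limits (rad/s): [2.57, 2.57, 3.14, 3.14, 3.14, 3.14].

## Interface

Orientations are given as a unit quaternion [w, x, y, z].
In Python, from plant import bot gives the robot as it stands. The module is installed in compiled form; this text tells all that it offers.
- The arm moves only by the tool arm_command, never from a script. Its argument "moves" is a list of rows, each a list of 3 entries, a list of its own where there are three numbers: the shift along the tool's x, y, z in m, then the turn about the tool's z in degrees, then the gripper command: -1 is shut, 1 is fully open, values between are in proportion. A call has exactly 5 rows; each row shifts and turns the commanded pose from where the row before left it, along the tool's axes as they then stand; what a row does not reach is not made up. A row lasts 1/12 s, in which the tool goes at most 41.7 mm and 7.16 degrees, less where a joint would pass 70% of its speed; a pose out of reach is approached as far as the arm can. A call with a gripper value outside its range is refused whole. The fingers move at their own pace and stop on an object; "grip_force" is the grip in N (left out, the last holds). Time passes only in rows, so rows that do not move let the fingers close, or fill a call up. It gives the time, the measured TCP pose, the force and the opening at its end, in the units of the state.
- bot.read_state(): the state, without advancing time (a new reading comes with each control period).
- bot.capture(name): name is "side" or "top" or "wrist"; returns (picture, depth): 480x640x3 uint8, red, green, blue; 480x640 float32, m along the optical axis (not along the pixel's ray), 0 where there is no reading.
- bot.calibration(name): a dict with "K" (3x3 intrinsics, pixels), "world_from_camera" (4x4, takes a point from camera to world coordinates). Camera axes: x right, y up, looking along -z (the intrinsics and any distortion apply to the point x, -y, -z); pixel columns grow to the right and rows downward; lengths in m; the calibration is good to about 2 mm. The wrist camera is an equidistant fisheye: a pixel r from the principal point sees the ray r / f radians off the axis. A picture is of the moment at which its call begins: read the wrist's pose just before it. calibration takes no time and is no camera call; for the wrist camera it gives the pose at the moment of the call.
- bot.job_done(): hands the job in, once; it reports no verdict.
The state is a dict: "clock": time; "joints": joint angles; "joint_vel": joint speeds; "joint_torque": joint torques, N m; "position": TCP position; "tcp_rot": TCP orientation; "contact_force": force on the tool from outside, world axes, zero at the start; "ft_torque": the same for the moment, N m; "width": finger opening in m.
Only numpy, scipy, OpenCV 4.12 (cv2) and the standard library are available. Lean on these libraries where they do the work, as an engineer would, in place of code of your own. Each camera call takes 0.05 s, during which the arm holds its last target.

## Working session

There is one attempt and no reset: what is moved stays moved. The work goes in short steps, Python scripts to look and compute and a tool call to move; the robot and the scene stay as the last step left them, time stands still between calls to the robot, and variables do not carry over. Pictures are saved under pics/ and viewed, and the job is handed in when it is done.

Besides the shell and the picture viewer there is one more tool, called after "Emit:" as name(argument=value, ...), one argument or row to a line, values as JSON. arm_command: Moves the arm, as the interface text tells. Its arguments: {"type":"object","properties":{"moves":{"type":"array"},"grip_force":{"type":"number"}},"required":["moves"]}

```bash
mkdir -p pics; ls; python3 - <<'E'
from plant import bot
import cv2,numpy as np
s=bot.read_state();print({k:np.round(v,4) for k,v in s.items()}, bot.hold_point_z)
for n in ("side","top"):
    im,d=bot.capture(n); c=bot.calibration(n); print(n,np.round(c["K"],1).tolist(),np.round(c["world_from_camera"],4).tolist(), [k for k in c])
    cv2.imwrite(f"pics/{n}0.png",im[:,:,::-1]); np.savez(f"{n}0.npz",im=im,d=d,K=c["K"],T=c["world_from_camera"])
E
```

```text
pics
{'clock': np.float64(0.0), 'joints': array([ 1.2161,  0.2647,  1.6054, -0.    ,  1.2737, -0.0369]), 'joint_vel': array([ 0.0007, -0.0001, -0.0002, -0.0003, -0.0014, -0.0015]), 'joint_torque': array([-3.00000e-04, -5.02104e+01, -3.56880e+01,  7.29000e-02,
        2.92000e-02, -2.00000e-04]), 'position': array([0.2107, 0.6405, 0.2374]), 'tcp_rot': array([-2.000e-04,  1.582e-01,  9.874e-01, -1.100e-03]), 'contact_force': array([0.4701, 0.7558, 0.0346]), 'ft_torque': array([0.0083, 0.021 , 0.05  ]), 'width': np.float64(0.0878)} 0.0187
side [[531.9, 0.0, 323.1], [0.0, 531.9, 234.2], [0.0, 0.0, 1.0]] [[0.9453, 0.2039, -0.2546, 0.2406], [-0.3262, 0.6058, -0.7257, -0.8461], [0.0063, 0.769, 0.6392, 0.7678], [0.0, 0.0, 0.0, 1.0]] ['K', 'world_from_camera']
top [[460.0, 0.0, 319.4], [0.0, 460.0, 234.0], [0.0, 0.0, 1.0]] [[-0.0043, 0.998, -0.063, 0.4852], [-0.9999, -0.0032, 0.0169, 0.0233], [0.0166, 0.0631, 0.9979, 1.0639], [0.0, 0.0, 0.0, 1.0]] ['K', 'world_from_camera']
```

View pics/top0.png

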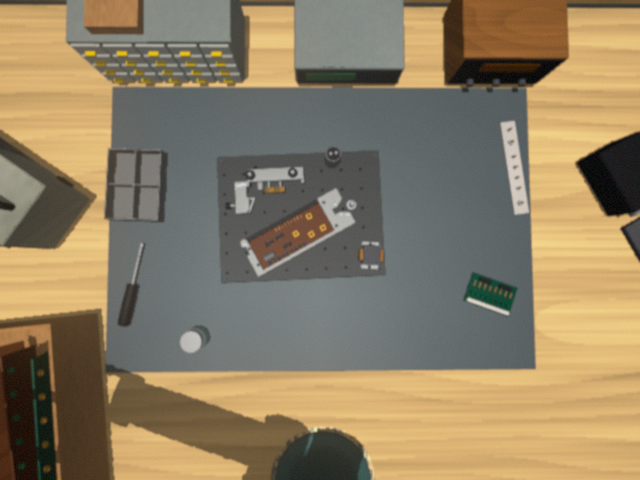

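View pics/side0.png

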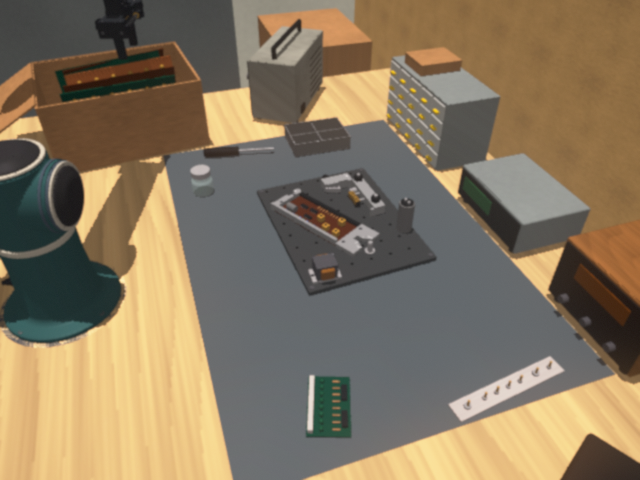

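The top view shows the bed around (218–385, 150–283). The post is near (351,206), the card's free end near (250,258), the head near (235–303, 165–213) and the capacitor at (333,155). I'll enlarge it.

```bash
python3 - <<'E'
import cv2,numpy as np
a=cv2.imread("pics/top0.png")[140:290,210:395]; cv2.imwrite("pics/topc.png",cv2.resize(a,None,fx=4,fy=4,interpolation=cv2.INTER_CUBIC)[:600])
a=cv2.imread("pics/side0.png")[160:300,250:445]; cv2.imwrite("pics/sidec.png",cv2.resize(a,None,fx=4,fy=4,interpolation=cv2.INTER_CUBIC)[:600])
E
```

```text
(no output)
```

View pics/topc.png

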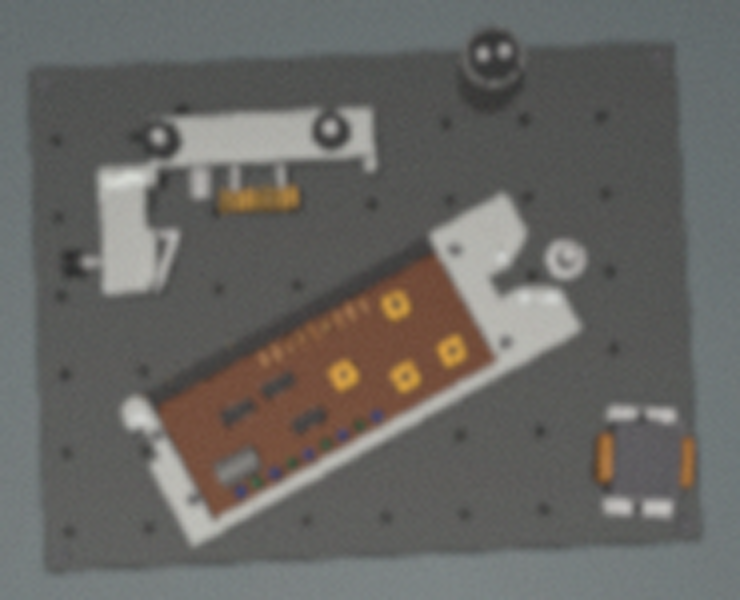

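View pics/sidec.png

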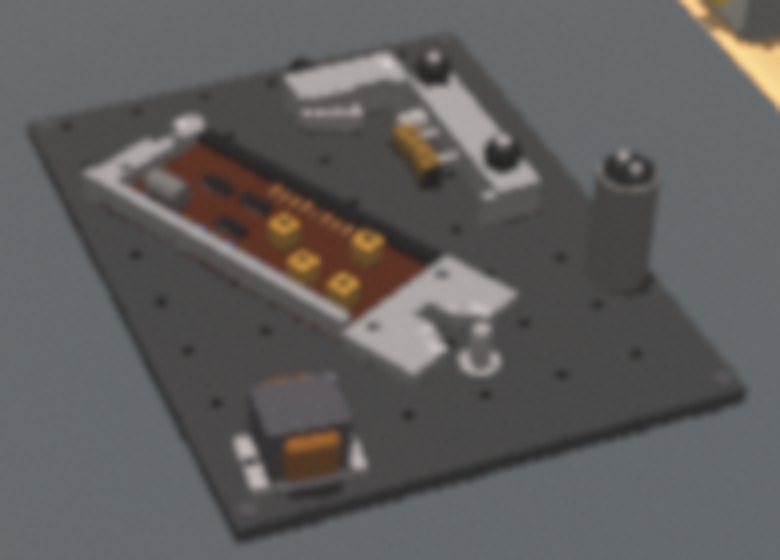

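```bash
cat > h.py <<'E'
import numpy as np, cv2
def ray(n,u,v,z):
    f=np.load(f"{n}0.npz");K,T=f["K"],f["T"]
    d=np.array([(u-K[0,2])/K[0,0],-(v-K[1,2])/K[1,1],-1]); d=T[:3,:3]@d; o=T[:3,3]
    return o+d*(z-o[2])/d[2]
def tc(u,v,z): return ray("top",210+(u+.5)/4-.5,140+(v+.5)/4-.5,z)
def sc(u,v,z): return ray("side",250+(u+.5)/4-.5,160+(v+.5)/4-.5,z)
def fit(model,pts):
    m=np.array(model,float);p=np.array(pts)[:,:2];mc=m.mean(0);pc=p.mean(0)
    H=(m-mc).T@(p-pc);a=np.arctan2(H[0,1]-H[1,0],H[0,0]+H[1,1])
    R=np.array([[np.cos(a),-np.sin(a)],[np.sin(a),np.cos(a)]]);t=pc-R@mc
    return t,a,np.linalg.norm((m@R.T+t)-p,axis=1)
E
python3 - <<'E'
from h import *
np.set_printoptions(precision=4,suppress=True)
# jig corners: jig x -> up, y -> left
bm=[(.125,.305),(.125,-.07),(-.165,-.07),(-.165,.305)]
j1=fit(bm,[tc(30,68,.012),tc(674,42,.012),tc(703,538,.012),tc(47,572,.012)]);print("jig top",j1)
j2=fit(bm,[sc(452,32,.012),sc(745,390,.012),sc(242,538,.012),sc(28,125,.012)]);print("jig side",j2)
print("post top cam",tc(566,258,.036)," ",tc(566,258,.014),"side",sc(482,328,.036),sc(480,360,.014))
c=[tc(193,545,.030),tc(582,328,.026),tc(508,192,.026)]
print(c,[np.linalg.norm(c[0]-c[1]),np.linalg.norm(c[1]-c[2])])
print("side card corners",sc(85,172,.030),sc(415,375,.026),sc(518,292,.026))
E
```

```text
jig top (array([ 0.6198, -0.0685]), np.float64(0.04387693418574696), array([0.001 , 0.0017, 0.0014, 0.0007]))
jig side (array([ 0.6181, -0.0742]), np.float64(0.047183219911247964), array([0.0003, 0.0038, 0.0019, 0.0022]))
post top cam [ 0.6172 -0.0659  0.036 ]   [ 0.62   -0.0678  0.014 ] side [ 0.6184 -0.0704  0.036 ] [ 0.6185 -0.0712  0.014 ]
[array([0.4571, 0.1436, 0.03  ]), array([ 0.5785, -0.0755,  0.026 ]), array([ 0.6563, -0.034 ,  0.026 ])] [np.float64(0.2505634254025825), np.float64(0.08818731738038366)]
side card corners [0.4565 0.1393 0.03  ] [ 0.5756 -0.0836  0.026 ] [ 0.6542 -0.0381  0.026 ]
```

Emit:
arm_command(
  moves=[
    [[0, 0, 0], 7.1, -0.7],
    [[0, 0, 0], 7.1, -0.7],
    [[0, 0, 0], 7.1, -0.7],
    [[0, 0, 0], 7.1, -0.7],
    [[0, 0, 0], 7.1, -0.7],
  ],
  grip_force=20,
)

```text
clock: 0.52
position: [0.2108, 0.6408, 0.2379]
tcp_rot: [0.0, 0.454, 0.891, -0.001]
contact_force: [-0.7, 0.4, 0.2]
width: 0.0568
```

Emit:
arm_command(
  moves=[
    [[0, 0, 0], 7.1, -0.7],
    [[0, 0, 0], 0, -0.7],
    [[0, 0, 0], 0, -0.7],
    [[0, 0, 0], 0, -0.7],
    [[0, 0, 0], 0, -0.7],
  ],
)

```text
clock: 0.93
position: [0.2109, 0.6411, 0.2385]
tcp_rot: [0.0, 0.505, 0.863, -0.0]
contact_force: [-1.2, 0.1, -0.2]
width: 0.0233
```

```bash
cat >> h.py <<'E'
from scipy.spatial.transform import Rotation as Rt
def axes(s):
    w,x,y,z=s["tcp_rot"]; return Rt.from_quat([x,y,z,w]).as_matrix()
def totool(s,target): return axes(s).T@(np.array(target)-s["position"])
CA=.506; CO=np.array([.6056,-.0314])
def card(x,y,CO=CO,CA=CA):
    return CO+np.array([[np.cos(CA),-np.sin(CA)],[np.sin(CA),np.cos(CA)]])@np.array([x,y])
E
python3 - <<'E'
from h import *
from plant import bot
np.set_printoptions(precision=4,suppress=True)
s=bot.read_state();R=axes(s);print(s["position"],R,np.degrees(np.arctan2(R[1,0],R[0,0])),s["width"],s["contact_force"])
t=card(-.0185,.252);print(t,totool(s,[*t,.15]))
E
```

```text
[0.2109 0.6411 0.2385] [[-0.4896  0.872  -0.0001]
 [ 0.872   0.4896 -0.0004]
 [-0.0003 -0.0002 -1.    ]] 119.31255060200137 0.023324507985446732 [-1.158   0.0969 -0.248 ]
[0.4673 0.1801] [-0.5275 -0.0021  0.0887]
```

Emit:
arm_command(
  moves=[
    [[-0.04, 0, 0.005], 0, -0.7],
    [[-0.04, 0, 0.005], 0, -0.7],
    [[-0.04, 0, 0.005], 0, -0.7],
    [[-0.04, 0, 0.005], 0, -0.7],
    [[-0.04, 0, 0.005], 0, -0.7],
  ],
)

```text
clock: 1.35
position: [0.3089, 0.465, 0.2135]
tcp_rot: [0.0, 0.505, 0.863, 0.0]
contact_force: [0.9, 0.2, 0.4]
width: 0.013
```

Emit:
arm_command(
  moves=[
    [[-0.04, 0, 0.005], 0, -0.7],
    [[-0.04, 0, 0.005], 0, -0.7],
    [[-0.04, 0, 0.005], 0, -0.7],
    [[-0.04, 0, 0.005], 0, -0.7],
    [[-0.04, 0, 0.005], 0, -0.7],
  ],
)

```text
clock: 1.77
position: [0.4066, 0.2903, 0.1888]
tcp_rot: [0.0, 0.505, 0.863, 0.0]
contact_force: [0.2, 0.4, 0.1]
width: 0.0127
```

Emit:
arm_command(
  moves=[
    [[-0.04, 0, 0.01], 0, -0.7],
    [[-0.04, 0, 0.01], 0, -0.7],
    [[-0.04, 0, 0.01], 0, -0.7],
    [[0, 0, 0], 0, -0.7],
    [[0, 0, 0], 0, -0.7],
  ],
)

```text
clock: 2.18
position: [0.4649, 0.1853, 0.1582]
tcp_rot: [-0.001, 0.508, 0.862, -0.0]
contact_force: [0.0, 0.3, 0.4]
width: 0.0132
```

```bash
python3 - <<'E'
from h import *
from plant import bot
np.set_printoptions(precision=4,suppress=True)
s=bot.read_state();print(s["position"],s["width"],s["contact_force"])
t=card(-.0185,.25);print(t,totool(s,[*t,.016]))
c=bot.calibration("wrist");im,d=bot.capture("wrist");print(c["K"],c["world_from_camera"])
cv2.imwrite("pics/w1.png",im[:,:,::-1]);np.savez("wrist0.npz",im=im,d=d,K=c["K"],T=c["world_from_camera"])
E
```

```text
[0.4649 0.1853 0.1582] 0.013249250158493153 [0.0248 0.3269 0.3837]
[0.4682 0.1783] [-0.0078 -0.0003  0.1422]
[[371.6483   0.     315.8053]
 [  0.     371.6483 233.2726]
 [  0.       0.       1.    ]] [[ 0.875  -0.4654 -0.1332  0.4307]
 [ 0.4841  0.8403  0.2441  0.2473]
 [-0.0017 -0.2781  0.9606  0.3033]
 [ 0.      0.      0.      1.    ]]
```

View pics/w1.png

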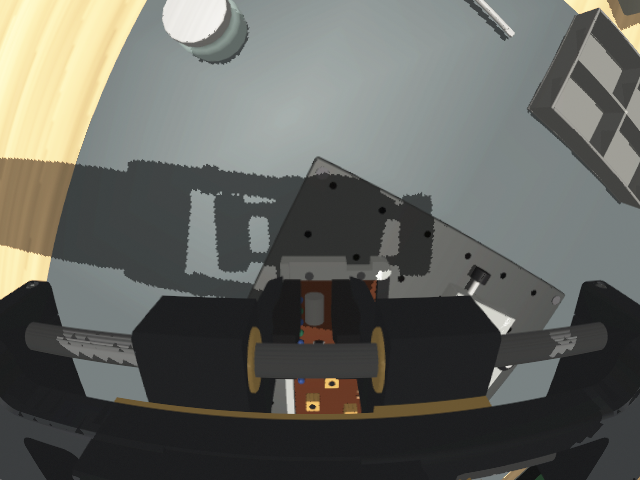

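The wrist view shows the card's end bar running from about (281,259) to (388,268), square to the fingers. I'll check its pose against the top-view estimate.

```bash
cat >> h.py <<'E'
def fe(u,v,z,f="wrist0.npz"):
    f=np.load(f);K,T=f["K"],f["T"];du,dv=u-K[0,2],v-K[1,2];r=np.hypot(du,dv);th=r/K[0,0]
    d=T[:3,:3]@np.array([np.sin(th)*du/r,-np.sin(th)*dv/r,-np.cos(th)]);o=T[:3,3]
    return o+d*(z-o[2])/d[2]
E
python3 - <<'E'
from h import *
np.set_printoptions(precision=4,suppress=True)
a=cv2.imread("pics/w1.png")[240:320,240:420];cv2.imwrite("pics/w1c.png",cv2.resize(a,None,fx=4,fy=4,interpolation=cv2.INTER_CUBIC))
print(fe(318,157,.012),"bed corner expect; fit jig:",)
c,s_=np.cos(.045),np.sin(.045);print(.619+c*-.165-s_*.305,-.070+s_*-.165+c*.305)
print(fe(281,259,.026),fe(375,259,.026),"exp",card(-.045,.225),card(.029,.225))
E
```

```text
[0.4426 0.2284 0.012 ] bed corner expect; fit jig:
0.4404466660286196 0.227268745292378
[0.4552 0.1447 0.026 ] [0.521 0.181 0.026] exp [0.4572 0.1436] [0.5219 0.1795]
```

View pics/w1c.png

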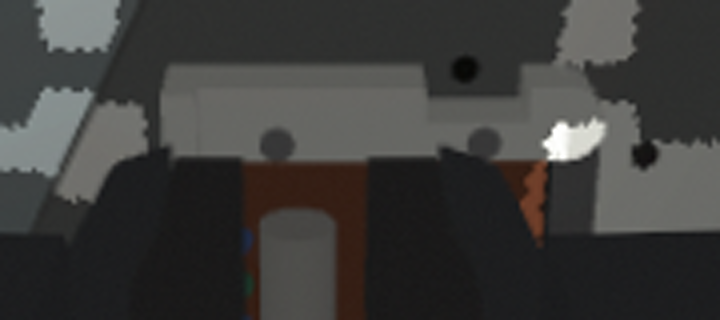

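Both views agree to about 2 mm. Next I descend beyond the end bar.

Emit:
arm_command(
  moves=[
    [[0, 0, 0.035], 0, -0.7],
    [[0, 0, 0.035], 0, -0.7],
    [[0, 0, 0.035], 0, -0.7],
    [[0, 0, 0.022], 0, -0.7],
    [[0, 0, 0.012], 0, -0.7],
  ],
)

```text
clock: 2.65
position: [0.4616, 0.1884, 0.0169]
tcp_rot: [-0.002, 0.505, 0.863, -0.002]
contact_force: [0.4, 0.7, -0.1]
width: 0.0134
```

Emit:
arm_command(
  moves=[
    [[-0.003, 0, 0], 0, -0.7],
    [[-0.003, 0, 0], 0, -0.7],
    [[-0.003, 0, 0], 0, -0.7],
    [[-0.002, 0, 0], 0, -0.7],
    [[0, 0, 0], 0, -0.7],
  ],
)

```text
clock: 3.07
position: [0.4715, 0.178, 0.0214]
tcp_rot: [0.001, 0.506, 0.863, 0.001]
contact_force: [0.3, 0.5, -0.0]
width: 0.0133
```

```bash
python3 - <<'E'
from h import *
from plant import bot
np.set_printoptions(precision=4,suppress=True)
s=bot.read_state();print(s["position"],s["width"],s["contact_force"])
t=card(-.0185,.234);print(t,totool(s,[*t,.016]))
R=axes(s);print("tool x ang",np.degrees(np.arctan2(R[1,0],R[0,0])))
print("needed shift of card in tool", R.T@np.array([.619-CO[0],-.070-CO[1],0]))
E
```

```text
[0.4715 0.178  0.0214] 0.01330189187434429 [ 0.3073  0.5319 -0.0339]
[0.476  0.1643] [-0.0142 -0.0028  0.0054]
tool x ang 119.19725322764631
needed shift of card in tool [-0.0402 -0.0071  0.    ]
```

Emit:
arm_command(
  moves=[
    [[-0.002, -0.001, 0.001], 0, -0.7],
    [[-0.002, -0.001, 0.001], 0, -0.7],
    [[-0.002, 0, 0.001], 0, -0.7],
    [[-0.002, 0, 0.001], 0, -0.7],
    [[-0.002, 0, 0], 0, -0.7],
  ],
)

```text
clock: 3.48
position: [0.4729, 0.1676, 0.0154]
tcp_rot: [-0.0, 0.506, 0.862, -0.0]
contact_force: [-0.5, 0.0, -0.4]
width: 0.0131
```

Emit:
arm_command(
  moves=[
    [[-0.002, 0, 0], 0, -0.7],
    [[-0.002, 0, 0], 0, -0.7],
    [[-0.002, 0, 0], 0, -0.7],
    [[-0.002, 0, 0], 0, -0.7],
    [[-0.002, 0, 0], 0, -0.7],
  ],
)

```text
clock: 3.9
position: [0.4778, 0.1591, 0.0156]
tcp_rot: [-0.0, 0.506, 0.862, -0.0]
contact_force: [-0.5, -0.5, -0.6]
width: 0.0132
```

Emit:
arm_command(
  moves=[
    [[-0.002, -0.0003, 0], 0, -0.7],
    [[-0.002, -0.0003, 0], 0, -0.7],
    [[-0.002, -0.0003, 0], 0, -0.7],
    [[-0.002, -0.0003, 0], 0, -0.7],
    [[-0.002, -0.0003, 0], 0, -0.7],
  ],
)

```text
clock: 4.32
position: [0.4815, 0.1495, 0.0157]
tcp_rot: [-0.0, 0.506, 0.862, -0.0]
contact_force: [-0.0, -0.1, -0.6]
width: 0.0135
```

```bash
python3 - <<'E'
from h import *
from plant import bot
np.set_printoptions(precision=4,suppress=True)
s=bot.read_state();R=axes(s);print(s["position"],R.T@s["contact_force"])
c=bot.calibration("top");im,d=bot.capture("top")
a=im[140:290,210:395,::-1]; cv2.imwrite("pics/t2.png",cv2.resize(a,None,fx=4,fy=4,interpolation=cv2.INTER_CUBIC))
E
```

```text
[0.4815 0.1495 0.0157] [-0.0645 -0.0882  0.6343]
```

View pics/t2.png

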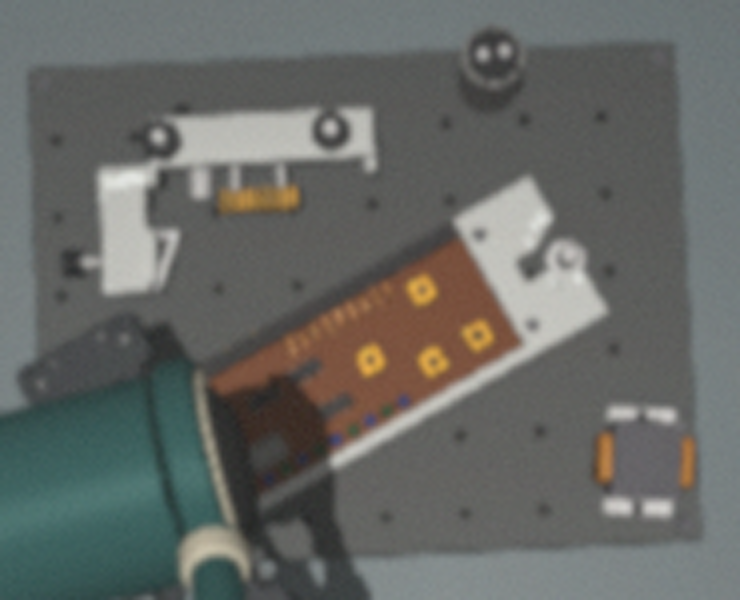

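Emit:
arm_command(
  moves=[
    [[-0.0015, -0.0008, 0], 0, -0.7],
    [[-0.0015, -0.0008, 0], 0, -0.7],
    [[-0.0015, -0.0008, 0], 0, -0.7],
    [[-0.0015, -0.0008, 0], 0, -0.7],
    [[-0.0015, -0.0008, 0], 0, -0.7],
  ],
)

```text
clock: 4.78
position: [0.4817, 0.1412, 0.0158]
tcp_rot: [0.0, 0.506, 0.862, 0.0]
contact_force: [-0.1, 0.9, -0.7]
width: 0.0135
```

Emit:
arm_command(
  moves=[
    [[-0.001, -0.0002, 0], 0, -0.7],
    [[-0.001, -0.0002, 0], 0, -0.7],
    [[-0.001, -0.0002, 0], 0, -0.7],
    [[-0.001, -0.0002, 0], 0, -0.7],
    [[-0.001, -0.0002, 0], 0, -0.7],
  ],
)

```text
clock: 5.2
position: [0.4833, 0.1363, 0.0157]
tcp_rot: [0.0, 0.506, 0.862, 0.0]
contact_force: [-1.3, 1.7, 0.4]
width: 0.0135
```

```bash
cat > look.py <<'E'
import sys
from h import *
from plant import bot
np.set_printoptions(precision=4,suppress=True)
s=bot.read_state();R=axes(s);print(s["clock"],s["position"],"Ftool",R.T@s["contact_force"],"xang",np.degrees(np.arctan2(R[1,0],R[0,0])))
im,d=bot.capture("top")
a=im[140:290,210:395,::-1]; cv2.imwrite(f"pics/{sys.argv[1]}.png",cv2.resize(a,None,fx=4,fy=4,interpolation=cv2.INTER_CUBIC))
E
python3 look.py t3
```

```text
5.2 [0.4833 0.1363 0.0157] Ftool [ 2.1432 -0.2613 -0.3566] xang 119.19504232964007
```

View pics/t3.png

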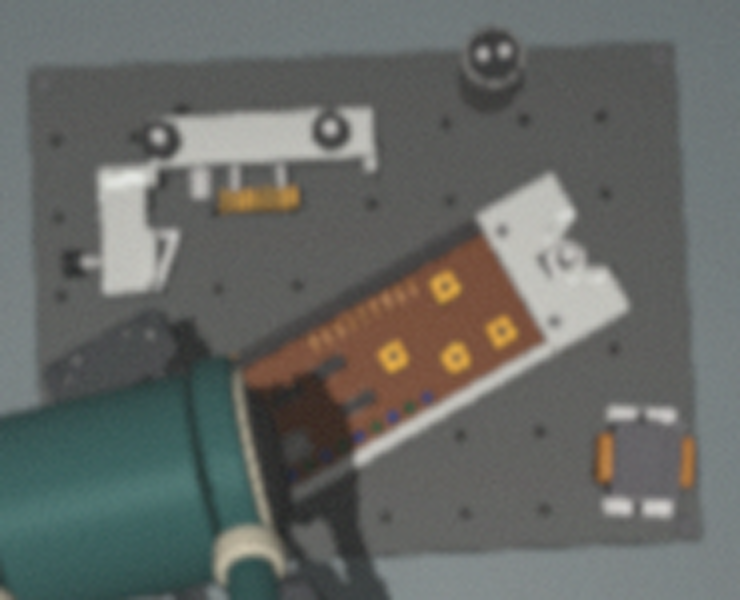

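Emit:
arm_command(
  moves=[
    [[-0.001, 0, 0], 0, -0.7],
    [[-0.001, 0, 0], 0, -0.7],
    [[-0.001, 0, 0], 0, -0.7],
    [[-0.001, 0, 0], 0, -0.7],
    [[-0.001, 0, 0], 0, -0.7],
  ],
)

```text
clock: 5.67
position: [0.4857, 0.132, 0.0157]
tcp_rot: [-0.0, 0.506, 0.862, 0.0]
contact_force: [-0.5, 1.4, 1.1]
width: 0.0133
```

Emit:
arm_command(
  moves=[
    [[-0.0008, 0, 0], 0, -0.7],
    [[-0.0008, 0, 0], 0, -0.7],
    [[-0.0008, 0, 0], 0, -0.7],
    [[-0.0008, 0, 0], 0, -0.7],
    [[-0.0008, 0, 0], 0, -0.7],
  ],
)

```text
clock: 6.08
position: [0.4877, 0.1285, 0.0158]
tcp_rot: [0.0, 0.506, 0.862, 0.0]
contact_force: [-1.2, 2.1, 0.4]
width: 0.013
```

Emit:
arm_command(
  moves=[
    [[-0.0006, 0, 0], 0, -0.7],
    [[-0.0006, 0, 0], 0, -0.7],
    [[-0.0006, 0, 0], 0, -0.7],
    [[-0.0006, 0, 0], 0, -0.7],
    [[-0.0006, 0, 0], 0, -0.7],
  ],
)

```text
clock: 6.5
position: [0.488, 0.1276, 0.0157]
tcp_rot: [-0.002, 0.507, 0.862, 0.001]
contact_force: [-6.2, 12.6, 4.8]
width: 0.0132
```

```bash
python3 look.py t4
```

```text
6.5 [0.488  0.1276 0.0157] Ftool [14.0847  0.6948 -4.7469] xang 119.12744654457615
```

View pics/t4.png

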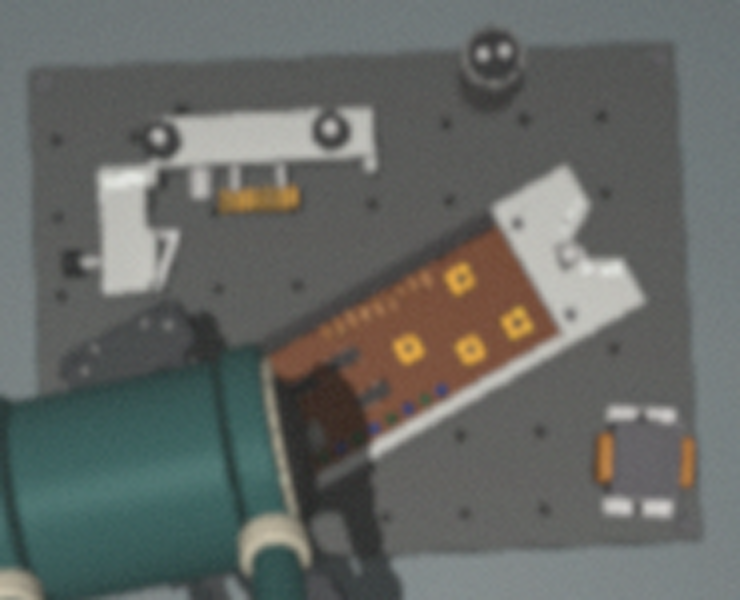

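The slot is home: there was a sharp rise to 14 N at the expected reach, and the post is at the slot root at (570,255). I'll back off, lift, and turn for the swing.

Emit:
arm_command(
  moves=[
    [[0.002, 0, 0], 0, -0.7],
    [[0.006, 0, 0], 0, -0.7],
    [[0.012, 0, 0], 0, -1],
    [[0, 0, -0.03], 0, -1],
    [[0, 0, -0.04], 0, -1],
  ],
)

```text
clock: 6.97
position: [0.4747, 0.143, 0.0823]
tcp_rot: [-0.003, 0.506, 0.863, -0.004]
contact_force: [0.2, 0.0, 0.1]
width: 0.0005
```

Emit:
arm_command(
  moves=[
    [[0, 0, 0], -7.1, -1],
    [[0, 0, 0], -7.1, -1],
    [[0, 0, 0], -7.1, -1],
    [[0, 0, 0], -7.1, -1],
    [[0, 0, 0], -7.1, -1],
  ],
)

```text
clock: 7.38
position: [0.4789, 0.1437, 0.0857]
tcp_rot: [0.0, 0.216, 0.976, -0.0]
contact_force: [0.5, -0.2, 0.1]
width: 0.0005
```

Emit:
arm_command(
  moves=[
    [[0, 0, 0], -7.1, -1],
    [[0, 0, 0], -7.1, -1],
    [[0, 0, 0], -7.1, -1],
    [[0, 0, 0], -7.1, -1],
    [[0, 0, 0], -7.1, -1],
  ],
)

```text
clock: 7.8
position: [0.4789, 0.1436, 0.0855]
tcp_rot: [-0.0, -0.092, 0.996, -0.0]
contact_force: [0.7, 0.3, 1.5]
width: 0.0002
```

Emit:
arm_command(
  moves=[
    [[0, 0, 0], -7.1, -1],
    [[0, 0, 0], -7.1, -1],
    [[0, 0, 0], -5, -1],
    [[0, 0, 0], 0, -1],
    [[0, 0, 0], 0, -1],
  ],
)

```text
clock: 8.22
position: [0.479, 0.1436, 0.0856]
tcp_rot: [-0.0, -0.253, 0.968, -0.0]
contact_force: [-0.5, 0.4, -0.5]
width: 0.0005
```

```bash
python3 look.py t5; python3 - <<'E'
from h import *
from plant import bot
s=bot.read_state();P=np.array([.619,-.070])
for x in(-.080,-.054): print(np.round(totool(s,[*card(x,.195,P,.508),.016]),4), card(x,.195,P,.508))
E
```

```text
8.2167 [0.479  0.1436 0.0856] Ftool [0.2497 0.6471 0.4824] xang -150.74210735719882
[ 0.0617 -0.0595  0.0696] [0.45424847 0.06146077]
[ 0.0357 -0.0596  0.0696] [0.47696517 0.07410797]
```

View pics/t5.png

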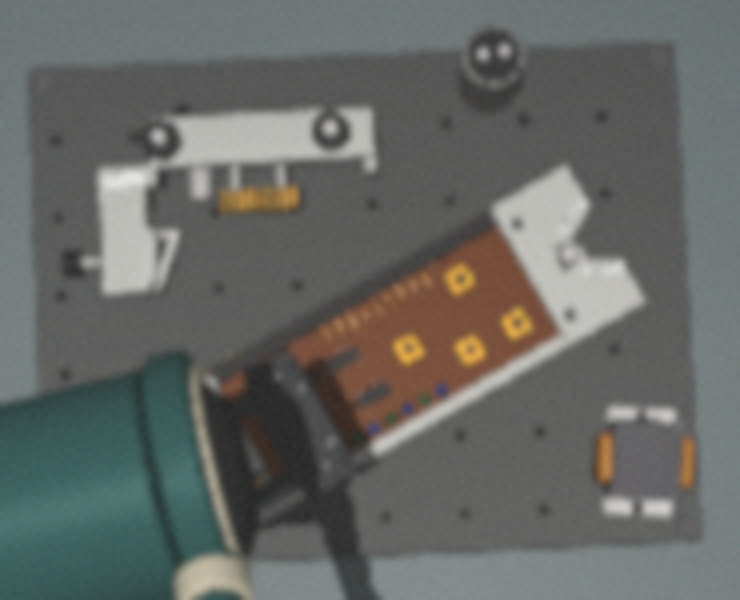

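The card stayed put on the post. I'll move to outside the near edge and go down.

Emit:
arm_command(
  moves=[
    [[0.03, -0.02, 0], 0, -1],
    [[0.032, -0.02, 0], 0, -1],
    [[0, -0.02, 0.02], 0, -1],
    [[0, 0, 0.03], 0, -1],
    [[0, 0, 0.02], 0, -1],
  ],
)

```text
clock: 8.68
position: [0.4548, 0.0597, 0.015]
tcp_rot: [0.001, -0.252, 0.968, -0.0]
contact_force: [-0.7, -0.0, 0.2]
width: 0.0003
```

Emit:
arm_command(
  moves=[
    [[0, 0, 0], 0, -1],
    [[-0.004, 0, 0], 0, -1],
    [[-0.005, 0, 0], 0, -1],
    [[-0.005, 0, 0], 0, -1],
    [[-0.004, 0, 0], 0, -1],
  ],
)

```text
clock: 9.1
position: [0.4718, 0.0701, 0.0165]
tcp_rot: [0.001, -0.254, 0.967, -0.0]
contact_force: [-0.2, -0.5, 1.1]
width: 0.0001
```

```bash
python3 look.py t6; python3 - <<'E'
from h import *
from plant import bot
s=bot.read_state();P=np.array([.619,-.070])
for x in(-.080,-.054): print(np.round(totool(s,[*card(x,.195,P,.508),.016]),4))
E
```

```text
9.1 [0.4718 0.0701 0.0165] Ftool [ 0.3773 -0.3241 -1.0584] xang -150.60853731926372
[0.0203 0.0012 0.0006]
[-0.0057  0.0011  0.0007]
```

View pics/t6.png

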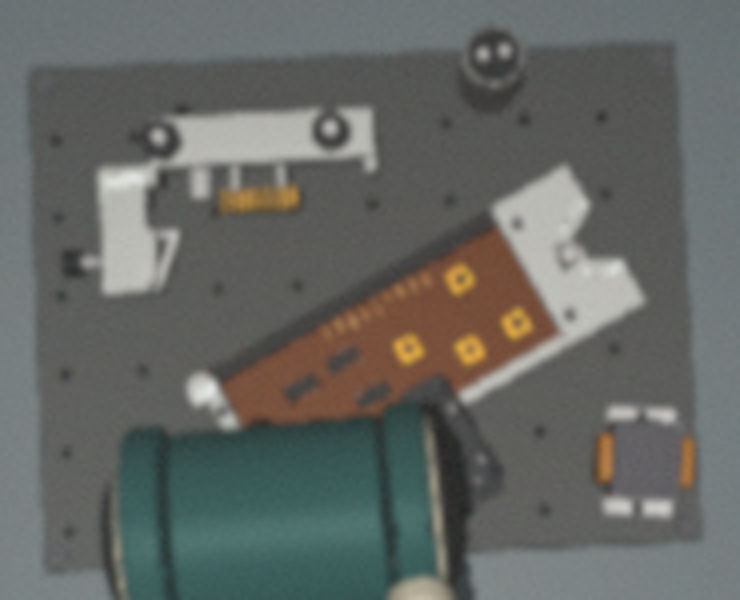

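Emit:
arm_command(
  moves=[
    [[-0.002, 0, 0], 0, -1],
    [[-0.002, 0, 0], 0, -1],
    [[-0.002, 0, 0], 0, -1],
    [[-0.003, 0.0008, 0], 0.8, -1],
    [[-0.003, 0.0008, 0], 0.8, -1],
  ],
)

```text
clock: 9.57
position: [0.4798, 0.0768, 0.0156]
tcp_rot: [-0.0, -0.239, 0.971, 0.0]
contact_force: [-0.8, -0.9, -0.5]
width: 0.0004
```

Emit:
arm_command(
  moves=[
    [[-0.004, 0.001, 0], 1.2, -1],
    [[-0.004, 0.001, 0], 1.2, -1],
    [[-0.004, 0.001, 0], 1.2, -1],
    [[-0.004, 0.001, 0], 1.2, -1],
    [[-0.004, 0.001, 0], 1.2, -1],
  ],
)

```text
clock: 9.98
position: [0.4957, 0.0901, 0.0155]
tcp_rot: [-0.0, -0.188, 0.982, 0.0]
contact_force: [-1.1, 0.6, 0.5]
width: 0.0003
```

```bash
python3 look.py t7
```

```text
9.9833 [0.4957 0.0901 0.0155] Ftool [ 0.7486  0.9923 -0.5159] xang -158.32257159862334
```

View pics/t7.png

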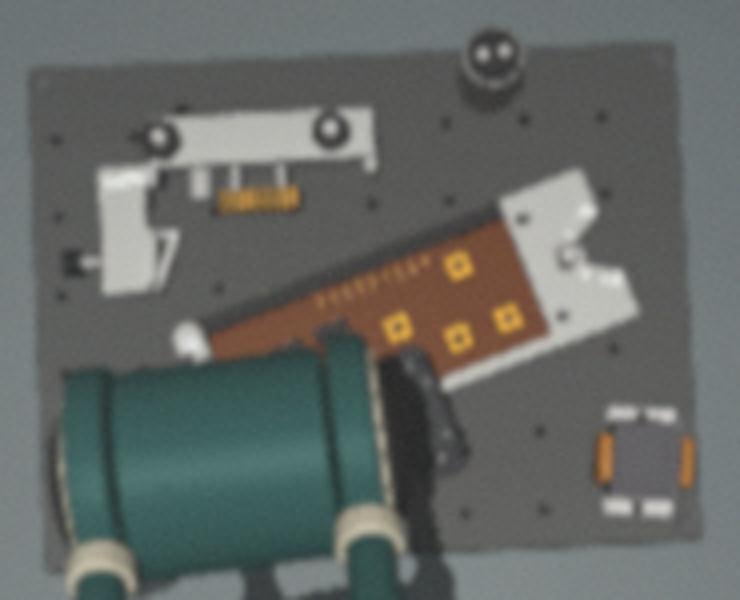

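Emit:
arm_command(
  moves=[
    [[-0.004, 0.001, 0], 1.2, -1],
    [[-0.004, 0.001, 0], 1.2, -1],
    [[-0.004, 0.001, 0], 1.2, -1],
    [[-0.004, 0.001, 0], 1.2, -1],
    [[-0.004, 0.001, 0], 1.2, -1],
  ],
)

```text
clock: 10.45
position: [0.5135, 0.1015, 0.0157]
tcp_rot: [-0.0, -0.136, 0.991, 0.0]
contact_force: [-1.7, 0.5, -0.7]
width: 0.0003
```

Emit:
arm_command(
  moves=[
    [[-0.003, 0.0007, 0], 0.9, -1],
    [[-0.003, 0.0007, 0], 0.9, -1],
    [[-0.003, 0.0007, 0], 0.9, -1],
    [[-0.003, 0.0007, 0], 0.9, -1],
    [[-0.002, 0.0005, 0], 0.6, -1],
  ],
)

```text
clock: 10.87
position: [0.526, 0.1079, 0.0156]
tcp_rot: [-0.0, -0.1, 0.995, -0.0]
contact_force: [-3.7, -0.7, 1.9]
width: 0.0002
```

```bash
python3 look.py t8; python3 - <<'E'
from h import *
from plant import bot
s=bot.read_state();P=np.array([.619,-.070]);R=axes(s)
a=np.arctan2(R[1,1],R[0,1])-np.pi/2
print(a,np.round(totool(s,[*card(-.054,.195,P,a),.016]),4))
E
```

```text
10.8667 [0.526  0.1079 0.0156] Ftool [ 3.8034  0.0549 -1.9217] xang -168.48549399992683
0.20082533540283976 [-0.0014  0.0021 -0.0003]
```

View pics/t8.png

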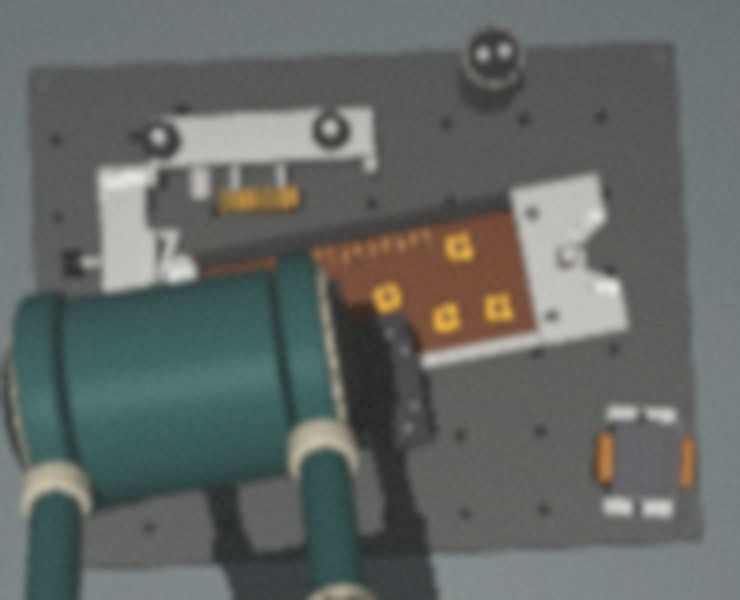

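Emit:
arm_command(
  moves=[
    [[-0.001, 0.0003, 0], 0.3, -1],
    [[-0.001, 0.0003, 0], 0.3, -1],
    [[-0.001, 0.0003, 0], 0.3, -1],
    [[-0.001, 0.0003, 0], 0.3, -1],
    [[-0.001, 0.0003, 0], 0.3, -1],
  ],
)

```text
clock: 11.33
position: [0.5305, 0.1102, 0.0156]
tcp_rot: [-0.0, -0.088, 0.996, -0.0]
contact_force: [-3.0, -1.3, 0.7]
width: 0.0004
```

Emit:
arm_command(
  moves=[
    [[-0.001, 0.0003, 0], 0.3, -1],
    [[-0.001, 0.0003, 0], 0.3, -1],
    [[-0.001, 0.0003, 0], 0.3, -1],
    [[-0.001, 0.0003, 0], 0.3, -1],
    [[-0.001, 0.0003, 0], 0.3, -1],
  ],
)

```text
clock: 11.75
position: [0.5354, 0.1125, 0.0156]
tcp_rot: [-0.0, -0.075, 0.997, -0.0]
contact_force: [-1.6, -1.1, 0.8]
width: 0.0004
```

```bash
python3 look.py t9; cat > chk.py <<'E'
from h import *
from plant import bot
s=bot.read_state();P=np.array([.619,-.070]);R=axes(s)
a=np.arctan2(R[1,1],R[0,1])-np.pi/2
print(a,np.round(totool(s,[*card(-.054,.195,P,a),.016]),4))
E
python3 chk.py
```

```text
11.75 [0.5354 0.1125 0.0156] Ftool [ 1.6993 -0.8629 -0.7944] xang -171.43577020838356
0.14926579277197116 [-0.0013  0.002  -0.0003]
```

View pics/t9.png

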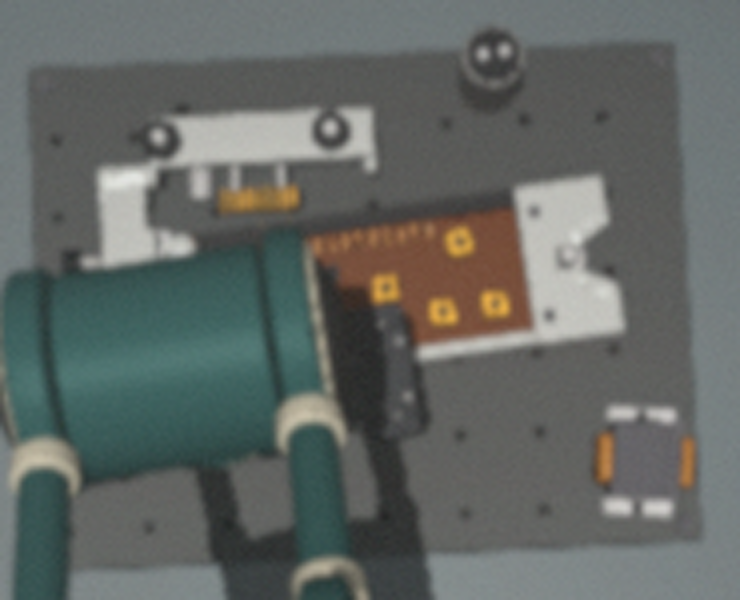

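Emit:
arm_command(
  moves=[
    [[-0.001, 0.0003, 0], 0.3, -1],
    [[-0.001, 0.0003, 0], 0.3, -1],
    [[-0.001, 0.0003, 0], 0.3, -1],
    [[-0.001, 0.0003, 0], 0.3, -1],
    [[-0.001, 0.0003, 0], 0.3, -1],
  ],
)

```text
clock: 12.22
position: [0.5402, 0.1147, 0.0156]
tcp_rot: [0.0, -0.062, 0.998, 0.0]
contact_force: [-1.8, -1.7, 0.1]
width: 0.0007
```

Emit:
arm_command(
  moves=[
    [[-0.0006, 0.0002, 0], 0.2, -1],
    [[-0.0006, 0.0002, 0], 0.2, -1],
    [[-0.0006, 0.0002, 0], 0.2, -1],
    [[-0.0006, 0.0001, 0], 0.2, -1],
    [[-0.0006, 0.0001, 0], 0.2, -1],
  ],
)

```text
clock: 12.63
position: [0.5431, 0.116, 0.0158]
tcp_rot: [0.0, -0.053, 0.999, 0.0]
contact_force: [-1.7, -0.6, 0.3]
width: 0.0005
```

Emit:
arm_command(
  moves=[
    [[-0.0006, 0.0002, 0], 0.2, -1],
    [[-0.0006, 0.0002, 0], 0.2, -1],
    [[-0.0006, 0.0002, 0], 0.2, -1],
    [[-0.0006, 0.0001, 0], 0.2, -1],
    [[-0.0006, 0.0001, 0], 0.2, -1],
  ],
)

```text
clock: 13.05
position: [0.545, 0.117, 0.0157]
tcp_rot: [-0.001, -0.044, 0.999, 0.0]
contact_force: [-4.9, -0.1, 4.7]
width: 0.0007
```

Emit:
arm_command(
  moves=[
    [[-0.0005, 0.0001, -0.0002], 0.15, -1],
    [[-0.0005, 0.0001, -0.0002], 0.15, -1],
    [[-0.0005, 0.0001, -0.0002], 0.15, -1],
    [[-0.0005, 0.0001, 0], 0.15, -1],
    [[-0.0005, 0.0001, 0], 0.15, -1],
  ],
)

```text
clock: 13.47
position: [0.5477, 0.1179, 0.0158]
tcp_rot: [-0.001, -0.038, 0.999, 0.0]
contact_force: [-4.3, 1.1, -1.2]
width: 0.0001
```

Emit:
arm_command(
  moves=[
    [[-0.0005, 0.0001, -0.0002], 0.15, -1],
    [[-0.0005, 0.0001, -0.0002], 0.15, -1],
    [[-0.0005, 0.0001, 0], 0.15, -1],
    [[-0.0005, 0.0001, 0], 0.15, -1],
    [[-0.0005, 0.0001, 0], 0.15, -1],
  ],
)

```text
clock: 13.88
position: [0.55, 0.1187, 0.0163]
tcp_rot: [-0.001, -0.031, 1.0, 0.0]
contact_force: [-6.0, 3.7, -1.4]
width: 0.0003
```

```bash
python3 look.py t10;python3 chk.py
```

```text
13.8833 [0.55   0.1187 0.0163] Ftool [5.7255 4.0834 1.4167] xang -176.43077706471146
0.06223643456573136 [-0.0031  0.0024  0.0003]
```

View pics/t10.png

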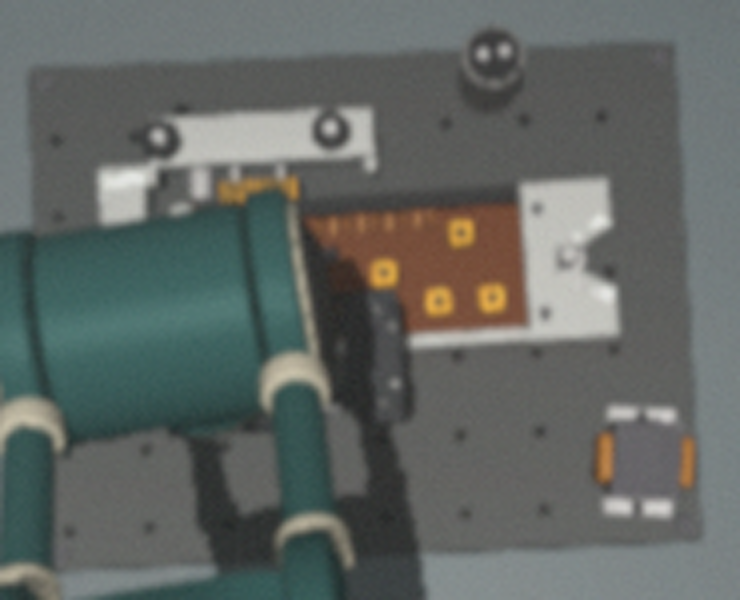

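Emit:
arm_command(
  moves=[
    [[-0.0005, 0.0003, 0], 0.1, -1],
    [[-0.0005, 0.0003, 0], 0.1, -1],
    [[-0.0005, 0.0002, 0], 0.1, -1],
    [[-0.0005, 0.0002, 0], 0.1, -1],
    [[-0.0005, 0.0001, 0], 0.1, -1],
  ],
)

```text
clock: 14.35
position: [0.5523, 0.1197, 0.0162]
tcp_rot: [-0.001, -0.027, 1.0, 0.0]
contact_force: [-6.0, 2.0, -0.7]
width: 0.0008
```

Emit:
arm_command(
  moves=[
    [[-0.0004, 0.0001, 0], 0.1, -1],
    [[-0.0004, 0.0001, 0], 0.1, -1],
    [[-0.0004, 0.0001, 0], 0.1, -1],
    [[-0.0004, 0.0001, 0], 0.1, -1],
    [[-0.0004, 0.0001, 0], 0.1, -1],
  ],
)

```text
clock: 14.77
position: [0.5531, 0.12, 0.0158]
tcp_rot: [-0.002, -0.023, 1.0, -0.0]
contact_force: [-7.1, 1.3, -0.5]
width: 0.0004
```

Emit:
arm_command(
  moves=[
    [[-0.0004, 0.0001, 0], 0.1, -1],
    [[-0.0004, 0.0001, 0], 0.1, -1],
    [[-0.0004, 0.0001, 0], 0.1, -1],
    [[-0.0004, 0.0001, 0], 0.1, -1],
    [[-0.0004, 0.0001, 0], 0.1, -1],
  ],
)

```text
clock: 15.18
position: [0.5531, 0.1201, 0.0157]
tcp_rot: [-0.004, -0.018, 1.0, -0.001]
contact_force: [-14.0, -1.1, 7.1]
width: 0.0008
```

Emit:
arm_command(
  moves=[
    [[-0.0004, 0.0001, 0], 0.1, -1],
    [[-0.0004, 0.0001, 0], 0.1, -1],
    [[-0.0004, 0.0001, 0], 0.1, -1],
    [[-0.0004, 0.0001, 0], 0.1, -1],
    [[-0.0004, 0.0001, 0], 0.1, -1],
  ],
)

```text
clock: 15.6
position: [0.5531, 0.1202, 0.0157]
tcp_rot: [-0.006, -0.014, 1.0, -0.001]
contact_force: [-19.1, -2.3, 11.7]
width: 0.0004
```

Stiff at x = 0.553 with the force at 19 N, so I ease off right away and look.

Emit:
arm_command(
  moves=[
    [[0.0008, 0, 0], 0, -1],
    [[0.0008, 0, 0], 0, -1],
    [[0, 0, 0], 0, -1],
    [[0, 0, 0], 0, -1],
    [[0, 0, 0], 0, -1],
  ],
)

```text
clock: 16.02
position: [0.553, 0.1202, 0.0157]
tcp_rot: [-0.005, -0.014, 1.0, -0.001]
contact_force: [-12.6, -1.8, 6.1]
width: 0.0004
```

```bash
python3 look.py t11;python3 chk.py; python3 - <<'E'
from h import *
from plant import bot
im,d=bot.capture("side")
a=im[160:300,250:445,::-1]; cv2.imwrite("pics/s11.png",cv2.resize(a,None,fx=4,fy=4,interpolation=cv2.INTER_CUBIC))
im,d=bot.capture("wrist")
cv2.imwrite("pics/w11.png",im[:,:,::-1])
E
```

```text
16.0167 [0.553  0.1202 0.0157] Ftool [12.7421 -1.4378 -5.9405] xang -178.37933650370312
0.028263218361155085 [-0.0066  0.003  -0.0004]
```

View pics/t11.png

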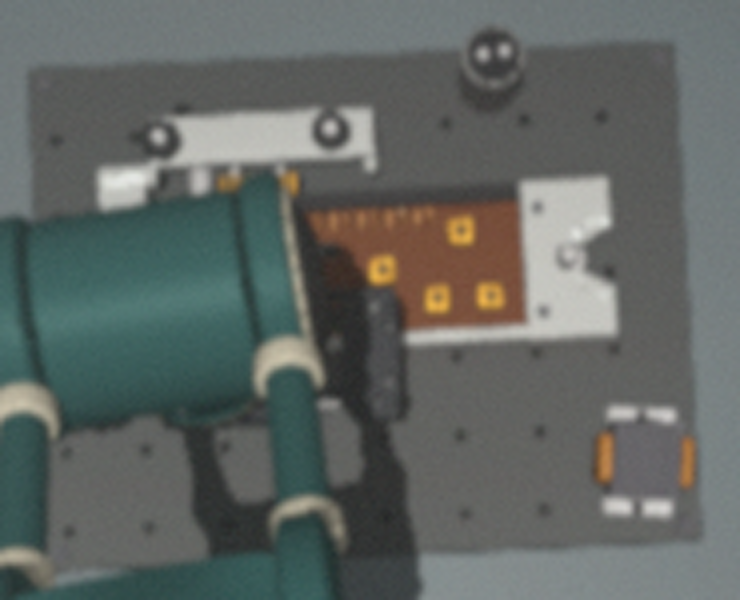

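View pics/s11.png

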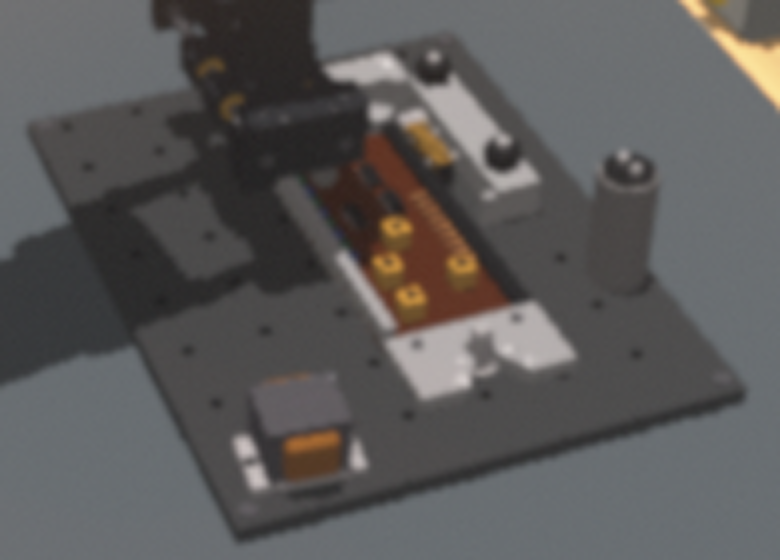

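View pics/w11.png

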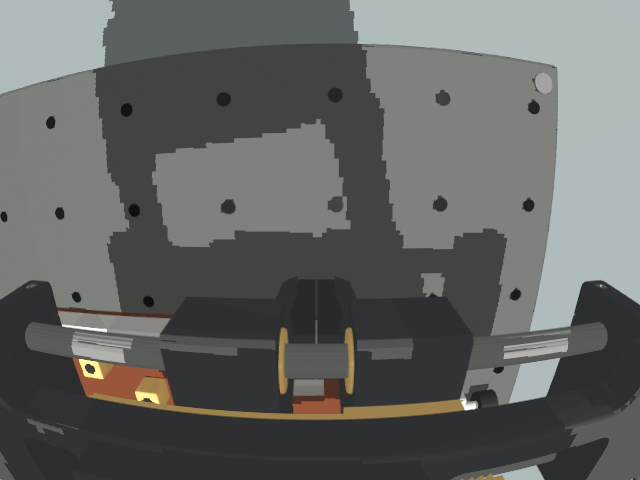

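The TCP stayed at x = 0.553 while the force changed, so it is a hard stop, probably the stop button. The strip looks pushed back. I'll back away slowly and see whether the card stays.

Emit:
arm_command(
  moves=[
    [[0.0008, 0, 0], 0, -1],
    [[0.0008, 0, 0], 0, -1],
    [[0.0008, 0, 0], 0, -1],
    [[0.0008, 0, 0], 0, -1],
    [[0, 0, 0], 0, -1],
  ],
)

```text
clock: 16.58
position: [0.5528, 0.1206, 0.016]
tcp_rot: [-0.001, -0.014, 1.0, -0.001]
contact_force: [-5.6, -1.9, -1.1]
width: 0.0007
```

Emit:
arm_command(
  moves=[
    [[0.001, 0, 0], 0, -1],
    [[0.001, 0, 0], 0, -1],
    [[0.001, 0, 0], 0, -1],
    [[0.001, 0, 0], 0, -1],
    [[0.001, 0, 0], 0, -1],
  ],
)

```text
clock: 17.0
position: [0.5506, 0.1213, 0.0173]
tcp_rot: [0.001, -0.014, 1.0, 0.0]
contact_force: [-0.1, -0.6, 1.4]
width: 0.0001
```

Emit:
arm_command(
  moves=[
    [[0.002, 0, 0], 0, -1],
    [[0.004, 0, 0], 0, -1],
    [[0.006, 0, 0], 0, -1],
    [[0.01, 0, 0], 0, -1],
    [[0.02, 0, 0], 0, -1],
  ],
)

```text
clock: 17.42
position: [0.5088, 0.1202, 0.0175]
tcp_rot: [0.002, -0.014, 1.0, 0.0]
contact_force: [0.5, 0.7, 0.6]
width: 0.0006
```

Emit:
arm_command(
  moves=[
    [[0, 0, -0.03], 0, -1],
    [[0.01, 0, -0.04], 0, -1],
    [[0.02, 0, -0.04], 0, -1],
    [[0.03, 0, -0.04], 0, -1],
    [[0.03, 0, -0.04], 0, -1],
  ],
)

```text
clock: 17.83
position: [0.4273, 0.1177, 0.1922]
tcp_rot: [0.0, -0.014, 1.0, 0.0]
contact_force: [0.0, 0.1, 0.7]
width: 0.0002
```

```bash
python3 look.py t12; python3 - <<'E'
from h import *
from plant import bot
im,d=bot.capture("side")
a=im[160:300,250:445,::-1]; cv2.imwrite("pics/s12.png",cv2.resize(a,None,fx=4,fy=4,interpolation=cv2.INTER_CUBIC))
c=bot.calibration("wrist");im,d=bot.capture("wrist");np.savez("wrist12.npz",im=im,d=d,K=c["K"],T=c["world_from_camera"])
cv2.imwrite("pics/w12.png",im[:,:,::-1])
E
```

```text
17.8333 [0.4273 0.1177 0.1922] Ftool [-0.0122  0.1449 -0.7294] xang -178.417383972293
```

View pics/t12.png

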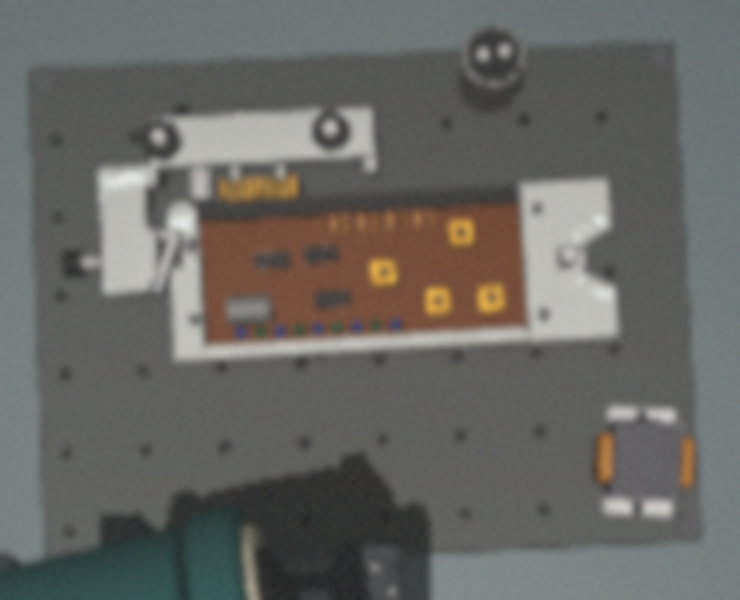

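View pics/s12.png

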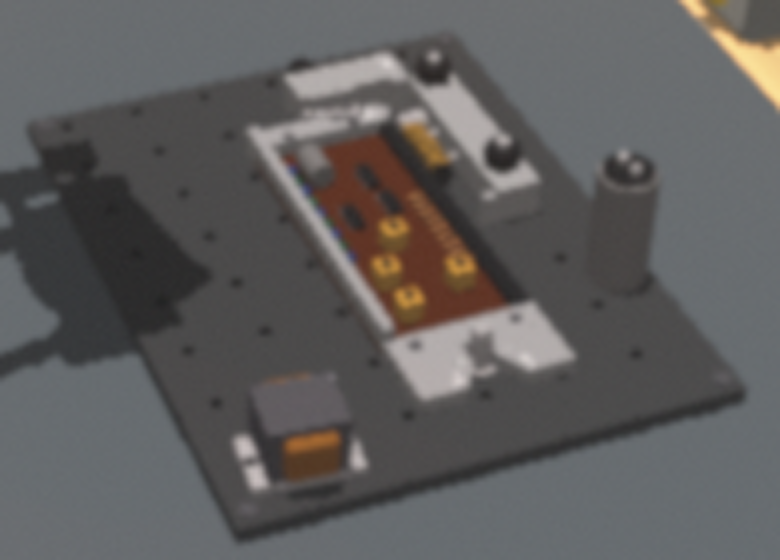

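View pics/w12.png

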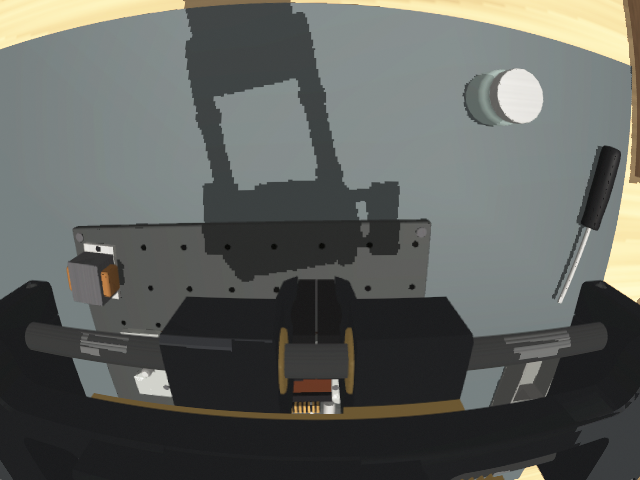

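The card stayed near the head when released, and the strip still sits about 10 crop px back from its free place. I'll bring the wrist camera over the catch to confirm, keeping high.

Emit:
arm_command(
  moves=[
    [[-0.04, 0.01, -0.005], 0, -1],
    [[-0.04, 0.01, -0.005], 0, -1],
    [[-0.04, 0.01, 0], 0, -1],
    [[-0.04, 0.01, 0], 0, -1],
    [[-0.04, 0.01, 0], 0, -1],
  ],
)

```text
clock: 18.4
position: [0.6283, 0.1736, 0.1977]
tcp_rot: [-0.001, -0.014, 1.0, -0.0]
contact_force: [-0.6, 0.1, 0.4]
width: 0.0003
```

Emit:
arm_command(
  moves=[
    [[-0.03, 0, 0], 0, -1],
    [[-0.02, 0, 0], 0, -1],
    [[0, 0, 0], 0, -1],
    [[0, 0, 0], 0, -1],
    [[0, 0, 0], 0, -1],
  ],
)

```text
clock: 18.82
position: [0.6757, 0.1744, 0.1983]
tcp_rot: [-0.002, -0.014, 1.0, -0.0]
contact_force: [-0.1, -0.1, 0.6]
width: 0.0007
```

```bash
python3 - <<'E'
from h import *
from plant import bot
s=bot.read_state();print(s["position"])
c=bot.calibration("wrist");im,d=bot.capture("wrist");np.savez("wrist13.npz",im=im,d=d,K=c["K"],T=c["world_from_camera"])
cv2.imwrite("pics/w13.png",im[:,:,::-1])
E
```

```text
[0.67570269 0.17437666 0.19825665]
```

View pics/w13.png

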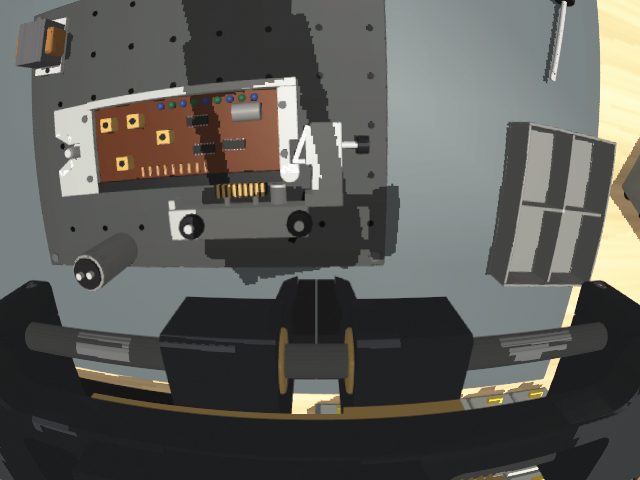

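```bash
python3 - <<'E'
from h import *
a=cv2.imread("pics/w13.png")[85:245,205:375];cv2.imwrite("pics/w13c.png",cv2.resize(a,None,fx=3.7,fy=3.7,interpolation=cv2.INTER_CUBIC))
a=cv2.imread("pics/w13.png")[90:210,40:140];cv2.imwrite("pics/w13p.png",cv2.resize(a,None,fx=4,fy=4,interpolation=cv2.INTER_CUBIC))
E
```

```text
(no output)
```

View pics/w13c.png

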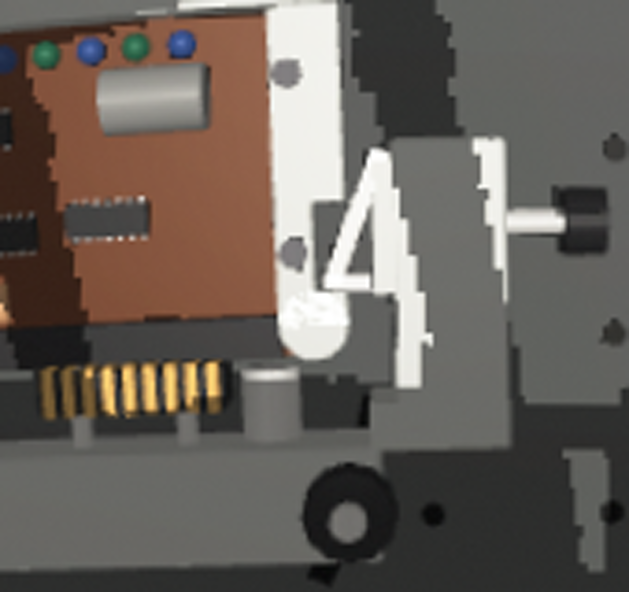

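View pics/w13p.png

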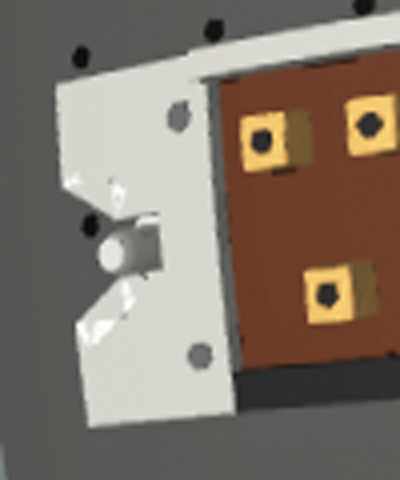

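The nose lies in the notch behind the ear, at about (350,250) in the crop. One last numeric check on the seat and strip.

```bash
python3 - <<'E'
from h import *
np.set_printoptions(precision=4,suppress=True)
print(fit([(-.045,.225),(-.045,-.026),(.045,-.026)],[tc(173,361,.030),tc(619,336,.026),tc(610,179,.026)]))
print("at home t4", fit([(-.045,-.026),(.045,-.026)],[tc(646,299,.026),tc(570,164,.026)]))
print("post", tc(570,256,.036), tc(566,258,.036))
d=tc(260,188,.03)-tc(260,198,.03);print("strip moved",d)
f=np.load("wrist13.npz")
print("wrist: card corner",fe(89+0,0,.026) if 0 else "", fe(40+57/4,90+85/4,.026,"wrist13.npz"),fe(40+88/4,90+427/4,.026,"wrist13.npz"),"post top",fe(40+113/4,90+255/4,.036,"wrist13.npz"))
a=fe(40+57/4,90+85/4,.026,"wrist13.npz");b=fe(40+88/4,90+427/4,.026,"wrist13.npz");p=fe(40+113/4,90+255/4,.036,"wrist13.npz")
u=(b-a)[:2];L=np.linalg.norm(u);u/=L;n=np.array([-u[1],u[0]]);m=(a+b)[:2]/2
print("width",L,"post in card: x",(p[:2]-m)@u,"y",(p[:2]-m)@n-.026)
E
```

```text
(array([ 0.6173, -0.0679]), np.float64(0.052748433397768094), array([0.001 , 0.0003, 0.0007]))
at home t4 (array([ 0.6212, -0.068 ]), np.float64(0.5023200985209262), array([0.0008, 0.0008]))
post [ 0.6183 -0.0682  0.036 ] [ 0.6172 -0.0659  0.036 ]
strip moved [0.0057 0.     0.    ]
wrist: card corner  [ 0.5752 -0.0924  0.026 ] [ 0.6636 -0.0882  0.026 ] post top [ 0.6194 -0.0671  0.036 ]
width 0.0885561047918238 post in card: x 0.0011738063667744532 y -0.002815921440928789
```

```bash
python3 -c "
from plant import bot
s=bot.read_state();print(s['clock'],s['contact_force']);print(bot.job_done())"
```

```text
18.8667 [-0.91354996 -0.66036996 -0.32613699]
the job is handed in; nothing more can be done
None
```

I loaded the card and handed the job in at about 18.9 s, with the arm clear of everything. As far as I can see, the card is on the post, swung in and held by the catch.

**What I did:**
- **Seating:** I pushed the end bar with both fingertips until the force rose sharply to about 14 N, which I took as the slot home on the post.
- **Swing:** I pushed the near edge at card y = 195 mm in an arc about the post until it met the stop. I then backed off slowly and the card stayed put.

**Last checks:**
- **Catch:** the wrist picture shows the nose in the card's notch behind the ear. I did not feel a distinct snap in the force readings.
- **Strip:** the top view puts it about 5.7 mm back.
- **Seat:** the top view puts the post within about 1–2 mm of the card's seat. The distance from slot edge to post is the same within 0.5 mm as when I felt it home.
- **Bystanders:** none of my moves took the arm into the other things. In the last pictures the capacitor and transformer stand where they were; I did not measure the rest.

**Weak points:**
- **Push at the stop:** it was firmer than I wanted. The wrist read 19 N sideways and 12 N vertically, about 22.5 N together. That is under 25 N but close, and I only read the force at the end of each call.
- **Seat reading from the wrist camera:** it gave 2.8 mm off along the slot, more than the top view, though from a slanted view and with a calibration good only to about 2 mm.

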